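# Fit the return spring on the pedal valve rod

## Task

Fit the return spring on the pedal valve: pick the wide blue coil spring that stands on the counter, thread it upright over the valve's spring rod and lower it all the way down onto the brass flange before you let go. If the coils snag on the rod end, lift a touch and twist slightly. The thin dark spring does not fit: leave it and the glass tumbler standing where they are.

Things in the scene. Friction and masses are not known exactly. Their poses are not given: they have to be found in the camera images.
- spring: the wide blue-painted steel compression spring, standing upright on the counter: outside diameter 49 mm, free bore 37 mm, height 70 mm, wire 5 mm thick, open coils 13 mm apart with flat closed ends, about 0.13 kg; stiff, it does not compress under the hand. Both ends are alike. Origin at the centre of its lower end, z along its axis upwards. Can be gripped across the outside in any direction, about 15 mm below its upper end
- valve: the pedal valve, fixed to the counter: dark steel base plate 120 mm (its x) by 100 mm (its y), 10 mm thick; on it a round brass body with a flat brass flange 80 mm across whose upper face lies 30 mm above the counter; from the flange's middle a bright steel spring rod, 15 mm in diameter with a round end, stands straight up to 105 mm above the counter. Brass pipe ports stick out 68 mm along +y and -y, below the flange. Origin on the rod's axis at counter height, z up
- thin_spring: the thin dark steel spring standing upright on the counter, 20 mm outside diameter, 70 mm high, too narrow for the rod; leave it standing. Origin at the centre of its lower end
- tumbler: greenish glass tumbler standing upright on the counter, 72 mm across the rim, 95 mm high, about 0.2 kg; leave it. Origin at the centre of its underside

How it is judged:
On the way, in this order (a step that is already met when the one before it is completed fails the run):
1. the spring, held in the fingers, is threaded on the rod end but not yet down (contact force between spring and the fingers above 0.5 N and horizontal distance between spring and valve below 0.02 m and z of spring in the frame of valve between 0.045 and 0.1 m), for 0.1 s.
2. still held, the spring is lowered to within 12 mm of the flange (contact force between spring and the fingers above 0.5 N and horizontal distance between spring and valve below 0.02 m and z of spring in the frame of valve below 0.042 m), for 0.1 s.
At the end, for the whole second after the job is handed in: The wide spring stands round the spring rod (its axis within 16 mm of the rod's), lower end within 5 mm of the flange face, upright within 10 degrees, at rest and let go; the thin spring and the tumbler still stand upright within 30 mm of where they were (horizontal distance between spring and valve below 0.016 m and z of spring in the frame of valve between 0.025 and 0.035 m and angle between each of spring, thin_spring, tumbler's own z axis and vertical below 0.175 rad and linear speed of spring below 0.02 m/s and distance of each of thin_spring, tumbler from where it was at the start of the episode below 0.03 m); the robot touches nothing.
It fails at once if the thin spring is shifted by 30 mm or knocked over (distance of thin_spring from where it was at the start of the episode above 0.03 m or angle between thin_spring's own z axis and vertical above 0.5 rad).
It fails at once if the tumbler is shifted by 30 mm or knocked over (distance of tumbler from where it was at the start of the episode above 0.03 m or angle between tumbler's own z axis and vertical above 0.5 rad).
It also fails if it takes over 48 s, if anything falls off the work surface, if the arm or the gripper's body presses on something with over 40 N, if the wrist force passes 120 N, or if a joint passes its speed limit or range.

## Robot

A 6-joint arm with a two-finger parallel gripper is mounted at the origin on the work surface. World frame = base frame: x ahead of the robot, y to its left, z up, the work surface at z = 0. Lengths are in m, angles in rad, forces in N, time in s.
With the tool pointing down it reaches from about 0.375 to 0.9 m from the base axis. Payload 3.1 kg.
Tool frame: the origin (TCP) lies between the finger pads; the fingertips stand 8 mm ahead of it and the grasp point (between the pads) lies 11 mm behind it; z points along the fingers, y is the line along which they close (so a half turn about z gives the same grasp; the last joint's range is limited). The gripper opens to 87 mm and grips with 3 to 60 N. Pads are 19 mm wide; open, the fingers measure 117 mm over their backs; the gripper's body (75 mm by 190 mm) begins 51 mm behind the grasp point.
Start: joints at [1.06, 0.527, 1.433, -0, 1.181, -0.178], TCP at [0.204, 0.591, 0.231] pointing down, gripper open.
Joint ranges: [-3.08, 3.08], [-0.75, 2.2], [0.22, 2.44], [-1.43, 4.57], [0, 2.65], [-2.85, 2.85]. Speed limits (rad/s): [2.79, 2.79, 3.14, 3.14, 3.14, 3.14].

## Interface

Orientations are given as a unit quaternion [x, y, z, w].
In Python, from rig import robot, vision, job gives the robot as it stands.
- The arm moves only by the shell command python3 -m handwheel 'ROWS' [OPENING] [FORCE]. ROWS is JSON, a list of rows, each a list of 4 numbers: the shift along the tool's x, y, z as a fraction of full scale, then the turn about the tool's z as a fraction of full scale. A call has 1 to 20 rows; each row is the pose to reach, as a shift and turn from the pose commanded when the call began, along the tool's axes at that moment, turning the shorter way round; what a row does not reach only later rows make up. Full scale, the value 1, is 300 mm for a shift and 2 pi rad for a turn. A row lasts 1/12 s, in which the tool goes at most 41.7 mm and 7.16 degrees, less where a joint would pass 70% of its speed; a pose out of reach is approached as far as the arm can. A call with a number of a shift or a turn outside -1 to 1 is refused whole. A call with a gripper value outside its range is refused whole. OPENING is the opening in per cent of the stroke, from 0 (shut) to 100 (fully open), set as the call begins (- or left out, the last holds). The fingers move at their own pace and stop on an object; FORCE is the grip in N (left out, the last holds). Time passes only in rows, so rows that repeat a pose let the fingers close. It gives the time, the measured TCP pose, the force, the opening and the grip force at its end, in the units of the state.
- robot.get_obs(): the state, without advancing time (a new reading comes with each control period).
- vision.camera(name): name is "side" or "top" or "wrist"; returns a dict with "frame" (384x512x3 uint8, red, green, blue), "K" (3x3 intrinsics, pixels), "cam_to_world" (4x4, takes a point from camera to world coordinates); the wrist camera has in their place "hand_eye" (4x4, takes a point from camera to tool coordinates, whose origin is the TCP and whose axes are the flange's). Camera axes: x right, y down, z forward; pixel columns grow to the right and rows downward; lengths in m; the calibration is good to about 2 mm. The wrist camera is an equidistant fisheye: a pixel r from the principal point sees the ray r / f radians off the axis. A picture is of the moment at which its call begins: read the wrist's pose just before it. There is no depth.
- job.hand_in(): hands the job in; it is judged then, once.
Trained networks look in the newest picture that a camera, given by its name, has taken for a name from the list of things; names that differ only in an ending like _2 or _b are one class to them, and where a whole thing is asked for, a point or a joint stands for the part that bears it (a point fixed in the world has none). Each returns a list of dicts, best first, with "conf" (0 to 1); they miss things now and then, are a little off and sometimes report something else, mostly with a low value. They report only what shows in the picture. A call takes as long as a camera call.
- vision.look_for(camera, label): "point" ([row, column] in pixels, amid what is visible of it).
- vision.outline_of(camera, label): "mask" (384x512 bool, what is visible of it) and "point" ([row, column] in pixels, amid what is visible of it).
The state is a dict: "time": time; "q": joint angles; "joint_velocities": joint speeds; "joint_torque": joint torques, N m; "position": TCP position; "tool_rot": TCP orientation; "ft_force": force on the tool from outside, world axes, zero at the start; "moment": the same for the moment, N m; "grip_width": finger opening in m; "grip_force": force on a finger pad.
Only numpy, scipy, OpenCV 4.12 (cv2) and the standard library are available. Lean on these libraries where they do the work, as an engineer would, in place of code of your own. Each camera call takes 0.05 s, during which the arm holds its last target. There are 200 camera calls.

## Working session

There is one attempt and no reset: what is moved stays moved. The work goes in short steps, Python scripts to look and compute and a shell command to move; the robot and the scene stay as the last step left them, time stands still between calls to the robot, and variables do not carry over. Pictures are saved under pics/ and viewed, at most 10 in all, crops included, and the job is handed in when it is done.

```bash
mkdir -p pics
cat > h.py <<'E'
import numpy as np, cv2
from rig import robot, vision, job
from scipy.spatial.transform import Rotation as R
def ray(c,px):
    K=c["K"];T=c["cam_to_world"]
    d=np.linalg.inv(K)@[px[1],px[0],1.]
    return T[:3,3],T[:3,:3]@d
def at_z(c,px,z):
    o,d=ray(c,px); return o+d*(z-o[2])/d[2]
def save(c,n): cv2.imwrite(f"pics/{n}.png",c["frame"][:,:,::-1])
E
python3 - <<'E'
from h import *
o=robot.get_obs();print(o["time"],o["position"],o["tool_rot"],o["grip_width"],o["q"])
im=[]
for n in("top","side"):
    c=vision.camera(n);save(c,n+"0");im.append(c["frame"]);print(n,c["cam_to_world"].round(3).tolist(),c["K"][0,0])
    for l in("spring","valve","thin_spring","tumbler"):
        for r in vision.look_for(n,l)[:2]:
            print(l,round(r["conf"],2),np.round(r["point"]),at_z(c,r["point"],.05).round(3))
E
```

```text
0.0 [0.20378423 0.59006499 0.22956601] [ 1.65647621e-01  9.86184396e-01 -1.02961328e-03 -3.77319237e-04] 0.08688609970323306 [ 1.05949514e+00  5.28452349e-01  1.43394664e+00  1.51299723e-05
  1.18138677e+00 -1.78477411e-01]
top [[-0.003, -0.975, 0.222, 0.342], [-1.0, 0.004, 0.001, 0.107], [-0.002, -0.222, -0.975, 0.924], [0.0, 0.0, 0.0, 1.0]] 348.6063859535146
spring 0.51 [178. 285.] [0.575 0.03  0.05 ]
valve 0.88 [208. 365.] [ 0.496 -0.172  0.05 ]
thin_spring 0.51 [196. 220.] [0.527 0.197 0.05 ]
tumbler 0.56 [198. 141.] [0.522 0.399 0.05 ]
side [[0.686, -0.427, 0.589, 0.041], [-0.727, -0.424, 0.54, -0.362], [0.02, -0.799, -0.602, 0.547], [0.0, 0.0, 0.0, 1.0]] 407.5147280123923
spring 0.82 [205. 289.] [0.559 0.026 0.05 ]
spring 0.43 [298. 366.] [ 0.462 -0.21   0.05 ]
valve 0.64 [296. 364.] [ 0.464 -0.206  0.05 ]
thin_spring 0.56 [178. 221.] [0.53  0.193 0.05 ]
tumbler 0.79 [141. 167.] [0.544 0.407 0.05 ]
```

View pics/top0.png

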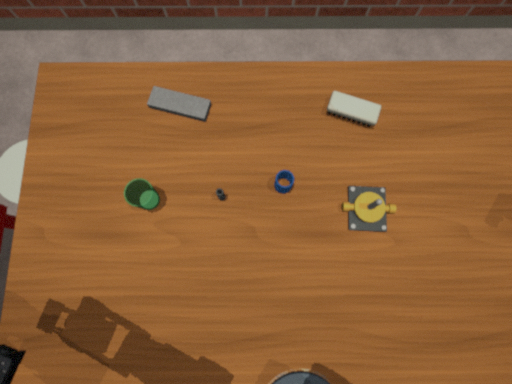

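View pics/side0.png

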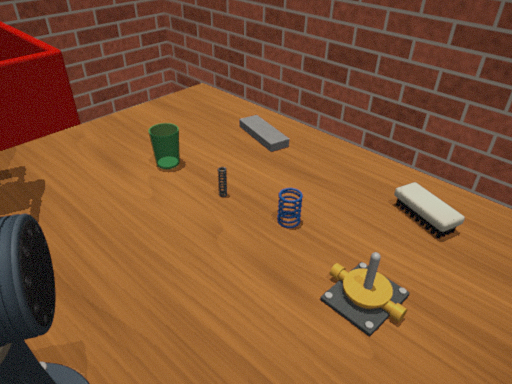

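Both views show the spring at top (182,285) and side (208,290). The rod end is at top ~(202,379) and side ~(257,376), with the flange centre at top (207,370) and side (289,368). The tumbler and thin spring are well off to the left, and the tool starts near the left edge.

Run:
```python
from h import *
t=vision.camera("top");s=vision.camera("side")
def blue(c):
    h=cv2.cvtColor(c["frame"],cv2.COLOR_RGB2HSV);m=cv2.inRange(h,(105,120,40),(130,255,255))
    n,l,st,ce=cv2.connectedComponentsWithStats(cv2.dilate(m,np.ones((5,5))));i=1+np.argmax(st[1:,4]);print(st[i]);x,y,w,hh,_=st[i]
    return np.array([y+hh/2-.5,x+w/2-.5])
def tri(a,b):
    o1,d1=ray(t,a);o2,d2=ray(s,b);d1/=np.linalg.norm(d1);d2/=np.linalg.norm(d2)
    k=np.linalg.lstsq(np.c_[d1,-d2],o2-o1,rcond=None)[0];p,q=o1+d1*k[0],o2+d2*k[1]
    return ((p+q)/2).round(4),np.linalg.norm(p-q).round(4)
a,b=blue(t),blue(s)
print(a,b,tri(a,b),at_z(t,a,.035),at_z(s,b,.035))
print("tip",tri((202,379),(257,376)),at_z(t,(202,379),.1),at_z(s,(257,376),.1))
print("flange",at_z(t,(207,370),.03),at_z(s,(289,368),.03))
for c,n in((t,"t"),(s,"s")): cv2.imwrite(f"pics/z{n}.png",cv2.resize(c["frame"][170:330,260:420,::-1],(600,600),interpolation=cv2.INTER_CUBIC))
```

```text
[273 169  23  26 462]
[ 276  187   28   43 1064]
[181.5 284. ] [208.  289.5] (array([0.5693, 0.0309, 0.0343]), np.float64(0.0007)) [0.56942205 0.03067996 0.035     ] [0.56827053 0.03048218 0.035     ]
tip (array([ 0.5019, -0.1923,  0.0984]), np.float64(0.0016)) [ 0.50104514 -0.1910643   0.1       ] [ 0.50100163 -0.19337313  0.1       ]
flange [ 0.50137809 -0.19190519  0.03      ] [ 0.49809755 -0.19568129  0.03      ]
```

```bash
python3 -m handwheel '[[-0.88,-0.682,0,0],[-0.88,-0.682,0,0],[-0.88,-0.682,0,0],[-0.88,-0.682,0,0],[-0.88,-0.682,0,0],[-0.88,-0.682,0,0],[-0.88,-0.682,0,0],[-0.88,-0.682,0,0],[-0.88,-0.682,0,0],[-0.88,-0.682,0,0]]' 100 20; python3 -m handwheel '[[-0.88,-0.682,0,0],[-0.88,-0.682,0,0],[-0.88,-0.682,0,0],[-0.88,-0.682,0,0],[-0.88,-0.682,0,0],[-0.88,-0.682,0,0],[-0.88,-0.682,0,0],[-0.88,-0.682,0,0],[-0.88,-0.682,0,0],[-0.88,-0.682,0,0],[-0.88,-0.682,0,0],[-0.88,-0.682,0,0]]'
cat >> h.py <<'E'
def wproj(c,o,P):
    "world points -> wrist fisheye pixels (row,col)"
    T=np.eye(4);T[:3,:3]=R.from_quat(o["tool_rot"]).as_matrix();T[:3,3]=o["position"]
    p=np.linalg.inv(T@c["hand_eye"])@np.append(P,1);th=np.arctan2(np.hypot(p[0],p[1]),p[2]);u=p[:2]/np.hypot(p[0],p[1])*th
    K=c["K"];return np.array([K[1,2]+K[1,1]*u[1],K[0,2]+K[0,0]*u[0]])
def togo(o,dw):
    return R.from_quat(o["tool_rot"]).inv().apply(dw)/.3
E
python3 - <<'E'
from h import *
o=robot.get_obs();c=vision.camera("wrist");print(o["position"],o["q"].round(2))
f=c["frame"].copy()
for z in(0,.07):
  for a in np.linspace(0,6.28,40):
    r,k=wproj(c,o,[.569+.0245*np.cos(a),.031+.0245*np.sin(a),z]);cv2.circle(f,(int(r*0+k),int(r)),0,(255,255,0),-1)
cv2.imwrite("pics/w1.png",f[:,:,::-1])
print(togo(o,np.array([.569,.031,.05])-o["position"]),c["hand_eye"].round(3).tolist())
E
```

```text
time: 1.43
position: [0.3884, 0.3094, 0.2308]
tool_rot: [0.168, 0.986, 0.0, 0.0]
ft_force: [-0.4, -0.1, -0.6]
grip_width: 0.0867
grip_force: 0.0
time: 2.43
position: [0.5683, 0.0336, 0.2303]
tool_rot: [0.164, 0.986, 0.0, -0.001]
ft_force: [-0.5, -0.1, -0.4]
grip_width: 0.087
grip_force: 0.0
[0.56827507 0.03364705 0.23029645] [-0.14  0.45  1.57  0.    1.12 -1.38]
[-0.0062274  -0.00769449  0.60097627] [[-0.0, -0.968, -0.252, 0.068], [1.0, 0.0, -0.001, -0.001], [0.001, -0.252, 0.968, -0.154], [0.0, 0.0, 0.0, 1.0]]
```

View pics/w1.png

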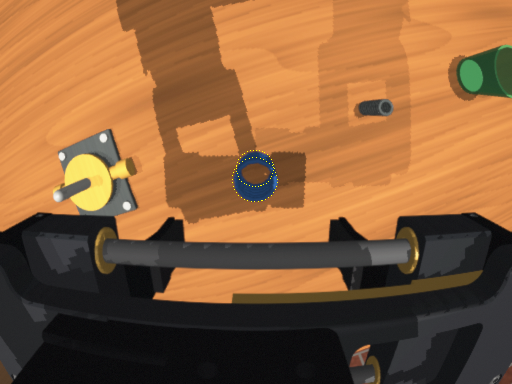

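The projected model outline matches the spring at (175,255), so I can descend and grip.

```bash
python3 -m handwheel '[[-0.006,-0.008,0.3,0],[-0.006,-0.008,0.3,0],[-0.006,-0.008,0.45,0],[-0.006,-0.008,0.5,0],[-0.006,-0.008,0.55,0],[-0.006,-0.008,0.6,0],[-0.006,-0.008,0.621,0],[-0.006,-0.008,0.621,0],[-0.006,-0.008,0.621,0],[-0.006,-0.008,0.621,0]]'; python3 -m handwheel '[[0,0,0,0],[0,0,0,0],[0,0,0,0],[0,0,0,0],[0,0,0,0],[0,0,0,0],[0,0,0,0],[0,0,0,0],[0,0,0,0],[0,0,0,0],[0,0,0,0],[0,0,0,0]]' 0 25
```

```text
time: 3.32
position: [0.5711, 0.0291, 0.0454]
tool_rot: [0.165, 0.986, 0.0, 0.001]
ft_force: [-0.2, -0.8, -0.4]
grip_width: 0.0871
grip_force: 0.0
time: 4.32
position: [0.5706, 0.0287, 0.0443]
tool_rot: [0.166, 0.986, 0.0, 0.0]
ft_force: [-0.1, 1.2, 1.7]
grip_width: 0.0469
grip_force: 24.7
```

```bash
python3 -m handwheel '[[0,0,-0.05,0],[0,0,-0.15,0],[0,0,-0.25,0],[0,0,-0.35,0],[0,0,-0.45,0],[0,0,-0.5,0],[0,0,-0.5,0],[0,0,-0.5,0],[0,0,-0.5,0]]'
python3 - <<'E'
from h import *
o=robot.get_obs();print(togo(o,np.array([.501,-.1925,o["position"][2]])-o["position"]))
E
```

```text
time: 5.07
position: [0.5689, 0.0287, 0.1926]
tool_rot: [0.166, 0.986, -0.0, -0.002]
ft_force: [0.1, 0.8, -1.8]
grip_width: 0.0469
grip_force: 24.7
[-2.69230833e-02 -7.70859160e-01  5.75250045e-04]
```

```bash
python3 -m handwheel '[[-0.004,-0.1,0,0],[-0.01,-0.22,0,0],[-0.015,-0.34,0,0],[-0.02,-0.46,0,0],[-0.022,-0.58,0,0],[-0.025,-0.68,0,0],[-0.027,-0.74,0,0],[-0.027,-0.77,0,0],[-0.027,-0.771,0,0],[-0.027,-0.771,0,0],[-0.027,-0.771,0,0],[-0.027,-0.771,0,0]]'
python3 - <<'E'
from h import *
o=robot.get_obs();print(o["position"],o["q"].round(2),o["grip_force"])
t=vision.camera("top");s=vision.camera("side");w=vision.camera("wrist")
cv2.imwrite("pics/s2.png",cv2.resize(s["frame"][130:340,250:460,::-1],(600,600),interpolation=cv2.INTER_CUBIC))
cv2.imwrite("pics/w2.png",w["frame"][:,:,::-1])
E
```

```text
time: 6.07
position: [0.5026, -0.1911, 0.1939]
tool_rot: [0.165, 0.986, 0.0, -0.0]
ft_force: [-0.1, 0.3, -1.7]
grip_width: 0.0468
grip_force: 24.7
[ 0.50259731 -0.1910937   0.19385829] [-0.57  0.46  1.69  0.    0.99 -1.81] 24.700964693329297
```

View pics/s2.png

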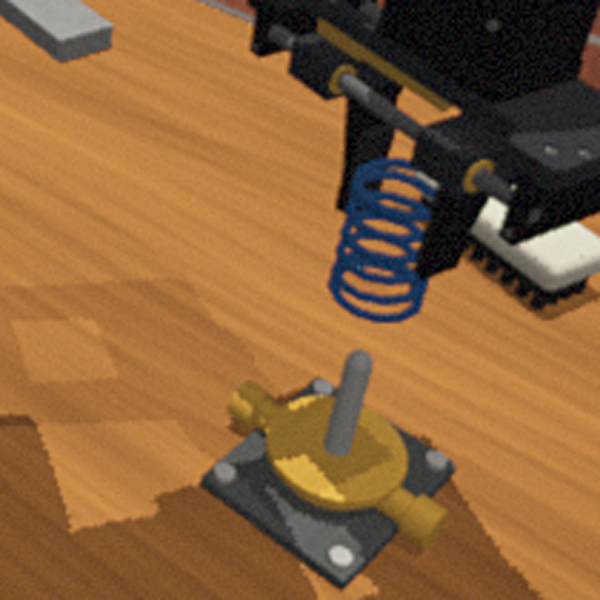

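View pics/w2.png

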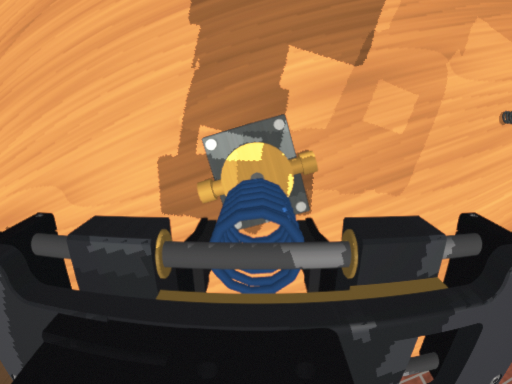

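The spring is held a little above the rod and looks close to upright. The bottom ring is at crop (298,378), the rod end at (355,360) and the rod foot at (452,338). I'll compare these with the projected model.

Run:
```python
from h import *
o=robot.get_obs();s=vision.camera("side");t=vision.camera("top");w=vision.camera("wrist")
def pj(c,P):
    T=np.linalg.inv(c["cam_to_world"]);p=c["K"]@(T[:3,:3]@P+T[:3,3]);return p[:2]/p[2]
x,y,z=o["position"];b=z+.011-.055
print("bottom z",b)
f=s["frame"][130:340,250:460].copy();f=cv2.resize(f,(600,600),interpolation=cv2.INTER_CUBIC);k=600/210
def ring(cx,cy,z,r,col):
    pts=[(pj(s,np.array([cx+r*np.cos(a),cy+r*np.sin(a),z]))-[250,130]+.5)*k for a in np.linspace(0,6.283,60)]
    cv2.polylines(f,[np.array(pts).astype(int)],True,col,1)
ring(x,y,b,.0245,(255,255,0));ring(x,y,b+.07,.0245,(255,255,0))
ring(.501,-.1925,.03,.04,(255,0,255));ring(.501,-.1925,.0975,.0075,(255,0,255));ring(.501,-.1925,.03,.0075,(255,0,255))
g=w["frame"].copy()
for cx,cy,zz,r,col in((x,y,b,.0245,(255,255,0)),(x,y,b+.07,.0245,(255,255,0)),(.501,-.1925,.03,.04,(255,0,255)),(.501,-.1925,.03,.0075,(255,0,255)),(.501,-.1925,.0975,.0075,(255,0,255))):
    pts=[wproj(w,o,[cx+r*np.cos(a),cy+r*np.sin(a),zz])[::-1] for a in np.linspace(0,6.283,60)]
    cv2.polylines(g,[np.array(pts).round().astype(int)],True,col,1)
g=cv2.resize(g[100:310,150:360],(600,600),interpolation=cv2.INTER_CUBIC)
cv2.imwrite("pics/w3.png",g[:,:,::-1]);cv2.imwrite("pics/s3.png",f[:,:,::-1])
```

```text
bottom z 0.15025754357302126
```

View pics/s3.png

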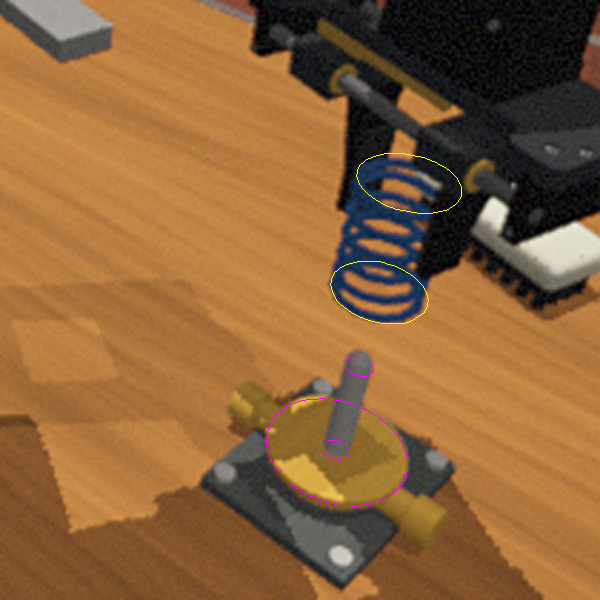

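View pics/w3.png

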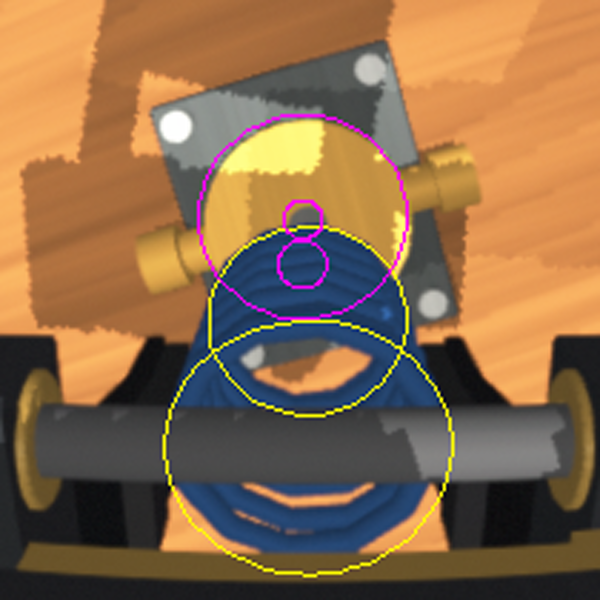

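The valve model fits in both views. The spring's bottom ring matches the prediction and is about 2 mm from the rod axis, against 11 mm of slack. I'll thread it.

```bash
python3 -m handwheel '[[0.003,-0.006,0.04,0],[0.003,-0.006,0.08,0],[0.003,-0.006,0.12,0],[0.003,-0.006,0.15,0],[0.003,-0.006,0.17,0],[0.003,-0.006,0.19,0],[0.003,-0.006,0.21,0],[0.003,-0.006,0.23,0],[0.003,-0.006,0.25,0],[0.003,-0.006,0.25,0],[0.003,-0.006,0.25,0],[0.003,-0.006,0.25,0]]'
python3 - <<'E'
from h import *
s=vision.camera("side");o=robot.get_obs();print(o["position"],o["ft_force"])
cv2.imwrite("pics/s4.png",cv2.resize(s["frame"][130:340,250:460,::-1],(600,600),interpolation=cv2.INTER_CUBIC))
E
```

```text
time: 7.37
position: [0.5013, -0.1942, 0.1194]
tool_rot: [0.166, 0.986, -0.0, 0.0]
ft_force: [0.0, -0.0, -0.7]
grip_width: 0.047
grip_force: 24.7
[ 0.50134717 -0.19421394  0.11956714] [ 0.65662749  0.28619327 -0.98573787]
```

View pics/s4.png

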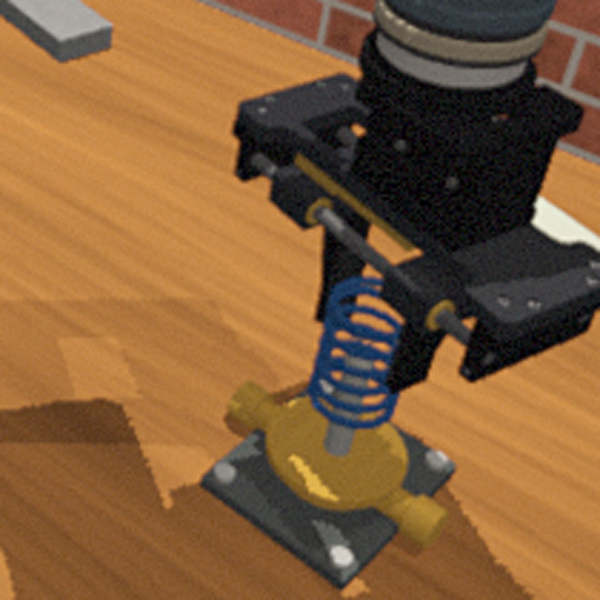

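The spring is threaded, with the rod visible inside the coils, and no contact force shows. I'll lower it the rest of the way.

```bash
python3 -m handwheel '[[0,0.004,0.02,0],[0,0.004,0.04,0],[0,0.004,0.06,0],[0,0.004,0.08,0],[0,0.004,0.1,0],[0,0.004,0.115,0],[0,0.004,0.125,0],[0,0.004,0.132,0],[0,0.004,0.138,0],[0,0.004,0.142,0],[0,0.004,0.142,0],[0,0.004,0.142,0],[0,0.004,0.142,0]]'
```

```text
time: 8.5
position: [0.5016, -0.193, 0.0769]
tool_rot: [0.166, 0.986, -0.0, 0.0]
ft_force: [-1.2, -0.9, -1.4]
grip_width: 0.0469
grip_force: 24.7
```

Bottom is at about 33 mm; I'll seat it in 1 mm steps while watching the force.

```bash
python3 -m handwheel '[[0,0,0.003,0],[0,0,0.006,0],[0,0,0.008,0],[0,0,0.008,0],[0,0,0.008,0]]';  python3 -m handwheel '[[0,0,0.002,0],[0,0,0.003,0],[0,0,0.003,0],[0,0,0.003,0]]'
```

```text
time: 8.92
position: [0.5015, -0.1929, 0.0744]
tool_rot: [0.166, 0.986, -0.0, 0.0]
ft_force: [-1.1, -0.3, -0.6]
grip_width: 0.0471
grip_force: 24.7
time: 9.25
position: [0.5016, -0.193, 0.0743]
tool_rot: [0.166, 0.986, -0.0, 0.0]
ft_force: [-1.2, 0.3, 6.7]
grip_width: 0.0469
grip_force: 24.8
```

Contact with the flange at 6.7 N, at the expected height. Release, then rise.

```bash
python3 -m handwheel '[[0,0,0,0],[0,0,0,0],[0,0,0,0],[0,0,0,0],[0,0,0,0],[0,0,0,0],[0,0,0,0],[0,0,0,0],[0,0,0,0],[0,0,0,0]]' 100; python3 -m handwheel '[[0,0,-0.03,0],[0,0,-0.08,0],[0,0,-0.15,0],[0,0,-0.25,0],[0,0,-0.35,0],[0,0,-0.45,0],[0,0,-0.5,0],[0,0,-0.5,0],[0,0,-0.5,0],[0,0,-0.5,0]]'
python3 - <<'E'
from h import *
s=vision.camera("side")
cv2.imwrite("pics/s5.png",s["frame"][:,:,::-1])
E
```

```text
time: 10.08
position: [0.5014, -0.1929, 0.0733]
tool_rot: [0.166, 0.986, 0.0, -0.0]
ft_force: [0.0, -0.3, -0.8]
grip_width: 0.0867
grip_force: 0.0
time: 10.92
position: [0.5006, -0.1924, 0.2226]
tool_rot: [0.166, 0.986, 0.0, -0.001]
ft_force: [-0.1, 0.1, -0.2]
grip_width: 0.0869
grip_force: 0.0
```

View pics/s5.png

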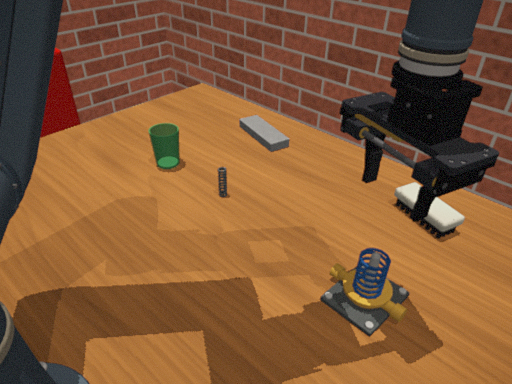

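The spring stands upright round the rod on the flange at (275,372). The tumbler and thin spring are where they were, and the gripper is clear.

```bash
python3 -c "
from rig import job
print(job.hand_in())"
```

```text
the job is handed in; nothing more can be done
None
```

The wide blue spring is threaded over the rod, seated on the brass flange and let go. The thin spring and the tumbler were left untouched, and the job was handed in at about 11 s; the hand-in gave no verdict.

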